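# Hold a coupling collar on a rotator shaft's flat

### The job

Ready the antenna rotator for tightening: pinch its upright shaft with the fingers and turn it until the red flat faces along the yellow pointer. Then lift the steel collar up and off its pin, slip it over the shaft with its black thumb-screw on the flat (so pointing along the pointer too), and push it down fully home against the sprung brass plate. Finish while still gripping the collar and holding it pressed home; do not drop it, and leave the tester, tube and lamp where they stand.

Things in the scene. Friction and masses are not known exactly. Their poses are not given: they have to be found in the camera images.
- rotator: Fixed antenna rotator: round aluminium body, 132 mm across the foot, flat top 114 mm across at 85 mm height. Origin: centre of underside, z up. A 3 mm high yellow pointer lies radially on its top on its own -x side, 20 to 52 mm from the axis: 'along the pointer' means the rotator's -x. On the axis a dark boss (36 mm diameter, to 97 mm) carries plate and shaft. Yaw varies by 30 degrees either way.
- shaft: Upright steel shaft on the rotator's axis, 20 mm diameter, 85 to 148 mm above the counter, top edge chamfered 2 mm. A flat runs along its whole length on its own -x side. Origin on the axis at 85 mm height, z up. Turns about z without stops against 0.06 N m of friction and stays where left; at the start the flat is 40 to 150 degrees counter-clockwise (from above) of the pointer.
- shaft_top (a point): Centre of the shaft's top end, 148 mm above the counter
- flat (a point): Middle of the shaft's flat, 7 mm from the axis, 130 mm above the counter. The flat is 14 mm wide and painted red; a red stripe on the shaft's top end runs from the axis towards it. The shaft is 17 mm thick across the flat, 20 mm elsewhere: fingers closed with one pad squarely on the flat show a gap of about 17 mm.
- thrust_plate (a joint): Downward travel (m) of the brass thrust plate, a 35 mm disc round the shaft on which the collar comes to sit: 0 free (top at 108 mm height), 0.006 at its stop (top at 102 mm). Its spring pushes up with 4 N at 0, growing to 10 N at the stop; the collar's weight alone does not press it down.
- plate_top (a point): Centre of the thrust plate's top face, on the rotator axis; 108 mm above the counter when free
- stand: Fixed dark wooden stand: foot 84 mm across, stem 32 mm diameter up to a shoulder at 70 mm, then an upright brass pin of 13 mm diameter up to 118 mm. Origin: centre of the underside, z up.
- collar: Loose steel collar, 40 mm outer diameter, 30 mm high, 0.1 to 0.25 kg, at first on the stand's pin, underside at 70 mm height, its yaw up to 55 degrees either way. Origin: bore centre at the underside, z up along the bore. Two parallel gripping flats on its +y and -y sides, 44 mm apart, 26 mm long. Pressed home on the shaft, its underside is at 102 mm height.
- screw_head (a point): Centre of the black thumb-screw head (16 mm diameter) on the collar's -x side, 32 mm from the bore axis, 15 mm above the underside. Inside the 23 mm round bore the screw's brass shoe stands in on that side: face 8.5 mm from the axis, 11 mm wide, 4 to 26 mm above the underside, so the collar goes down the shaft only with this side at the shaft's flat (within about 15 degrees).
- tester: Loose blue enamelled box tester, 95 x 130 x 55 mm with white dial and three black knobs on top (to 67 mm), to be left alone. Origin: centre of underside
- tube: Loose dark metal-envelope tube standing on a black base, 34 mm diameter, 88 mm tall, to be left alone. Origin: centre of underside
- lamp: Loose frosted pilot lamp standing on its brass base, 36 mm diameter, 58 mm tall, to be left alone. Origin: centre of underside
Not all that is in view belongs to the job. Leave any green look-alike of the collar alone. Of the things that look like the rotator, the smaller one is meant.

How it is judged:
On the way, in this order (a step that is already met when the one before it is completed fails the run):
1. the fingers hold the shaft with its flat facing along the pointer, within 0.2 rad (angle between the x axis of shaft and the x axis of rotator, either way round below 0.2 rad and x of flat in the frame of rotator below 0 m and contact force between the fingers and shaft above 1 N), for 0.2 s.
2. the collar is gripped and lifted clear above the pin (z of collar in the frame of stand above 0.119 m and contact force between the fingers and collar above 1 N), for 0.1 s.
At the end, for the whole second after the job is handed in: The gripper still holds the collar (more than 3 N) round the shaft, upright, at rest, within 4 mm of the axis, flat and thumb-screw both along the yellow pointer within 0.25 rad, pressed down so that its underside is within 2.5 mm of home and the sprung plate is down by more than 3.5 mm of its 6 mm (angle between the x axis of each of shaft, collar and the x axis of rotator, either way round below 0.25 rad and x of each of flat, screw_head in the frame of rotator below 0 m and horizontal distance between collar and rotator below 0.004 m and angle between collar's own z axis and vertical below 0.1 rad and z of collar in the frame of rotator below 0.1045 m and value of joint thrust_plate above 0.0035 m and contact force between the fingers and collar above 3 N and linear speed of collar below 0.02 m/s); the arm keeps its last pose, push and grip.
It fails at once if the tester, tube or lamp is moved by more than 30 mm or tipped (distance of any of tester, tube, lamp from where it was at the start of the episode above 0.03 m or angle between any of tube, lamp's own z axis and vertical above 0.5 rad).
It fails at once if the collar is dropped on the counter (height (world z) of collar below 0.04 m).
It also fails if it takes over 67 s, if anything falls off the work surface, if the arm or the gripper's body presses on something with over 40 N, if the wrist force passes 120 N, or if a joint passes its speed limit or range.

### The arm

A 6-joint arm with a two-finger parallel gripper is mounted at the origin on the work surface. World frame = base frame: x ahead of the robot, y to its left, z up, the work surface at z = 0. Lengths are in m, angles in rad, forces in N, time in s.
With the tool pointing down it reaches from about 0.3 to 0.875 m from the base axis. Payload 6.4 kg.
Tool frame: the origin (TCP) lies midway between the tips of the shut fingers; the grasp point (between the pads) lies 19 mm behind it; z points along the fingers, y is the line along which they close (so a half turn about z gives the same grasp; the last joint's range is limited). The gripper opens to 85 mm and grips with 20 to 120 N. Pads are 22 mm wide; open, the fingers measure 114 mm over their backs; the gripper's body (76 mm by 85 mm) begins 54 mm behind the grasp point. The pads swing forward as they close: fully open they stand 13 mm farther back than shut.
Start: joints at [0.929, 0.181, 1.607, -0, 1.354, -0.206], TCP at [0.243, 0.521, 0.231] pointing down, gripper open.
Joint ranges: [-2.99, 2.99], [-0.89, 2.07], [0.3, 2.58], [-1.14, 4.28], [0, 2.63], [-3.12, 3.12]. Speed limits (rad/s): [2.57, 2.57, 3.01, 3.14, 3.14, 3.14].

### API

Orientations are given as a unit quaternion [w, x, y, z].
In Python, from bench import ctrl gives the robot as it stands.
- The arm moves only by the tool drive_tool, never from a script. Its argument "plan" is a list that holds one entry, the list of rows, each a list of 4 numbers: the shift along the tool's x, y, z scaled (see below), then the turn about the tool's z scaled (see below). In form: [[[x, y, z, roll], ...]]. A call has 1 to 12 rows; each row is the pose to reach, as a shift and turn from the pose commanded when the call began, along the tool's axes at that moment, turning the shorter way round; what a row does not reach only later rows make up. The controller multiplies each number of a shift by 400 mm and each number of a turn by 180 degrees. A row lasts 1/12 s, in which the tool goes at most 41.7 mm and 7.16 degrees, less where a joint would pass 70% of its speed; a pose out of reach is approached as far as the arm can. A call with a number of a shift or a turn outside -1 to 1 is refused whole. A call with a gripper value outside its range is refused whole. "jaw" is the closure, from 0 (fully open) to 1 (shut), set as the call begins (left out, the last holds). The fingers move at their own pace and stop on an object; the grip force is fixed at half the most. Time passes only in rows, so rows that repeat a pose let the fingers close. It gives the time, the measured TCP pose, the force, the opening and the grip force at its end, in the units of the state.
- ctrl.get_obs(): the state, without advancing time (a new reading comes with each control period).
- ctrl.camera(name): name is "scene" or "top" or "wrist"; returns (picture, depth): 400x640x3 uint8, red, green, blue; 400x640 float32, m along the optical axis (not along the pixel's ray), 0 where there is no reading.
- ctrl.camera_info(name): a dict with "camera_matrix" (3x3 intrinsics, pixels), "R" (3x3) and "t" (3): a world point X has camera coordinates R X + t; the wrist camera has in their place "T_tool_cam" (4x4, takes a point from camera to tool coordinates, whose origin is the TCP and whose axes are the flange's). Camera axes: x right, y down, z forward; pixel columns grow to the right and rows downward; lengths in m; the calibration is good to about 2 mm. A picture is of the moment at which its call begins: read the wrist's pose just before it. camera_info takes no time and is no camera call.
- ctrl.hand_in(): hands the job in; it is judged then, once.
The state is a dict: "time_s": time; "q": joint angles; "dq": joint speeds; "joint_efforts": joint torques, N m; "eef_pos": TCP position; "eef_rot": TCP orientation; "wrist_force": force on the tool from outside, world axes, zero at the start; "torque": the same for the moment, N m; "opening": opening from 0.0 (shut) to 1.0 (fully open); "grasp_force": force on a finger pad.
Only numpy, scipy, OpenCV 4.12 (cv2) and the standard library are available. Lean on these libraries where they do the work, as an engineer would, in place of code of your own. Each camera call takes 0.05 s, during which the arm holds its last target. There are 200 camera calls.

## Working session

There is one attempt and no reset: what is moved stays moved. The work goes in short steps, Python scripts to look and compute and a tool call to move; the robot and the scene stay as the last step left them, time stands still between calls to the robot, and variables do not carry over. Pictures are saved under pics/ and viewed, at most 10 in all, crops included, and the job is handed in when it is done.

Besides the shell and the picture viewer there is one more tool, called after "Emit:" as name(argument=value, ...) on one line, values as JSON. drive_tool: Moves the arm, as the interface text tells. Its arguments: {"type":"object","properties":{"plan":{"type":"array"},"jaw":{"type":"number"}},"required":["plan"]}

```bash
ls; mkdir -p pics; python3 - <<'E'
from bench import ctrl
import cv2,numpy as np
o=ctrl.get_obs();print({k:np.round(v,3) for k,v in o.items()})
ims=[]
for n in("scene","top"):
    im,d=ctrl.camera(n);cv2.imwrite(f"pics/{n}0.png",im[...,::-1]);np.save(f"{n}0.npy",d)
    i=ctrl.camera_info(n);print(n,i)
print(ctrl.camera_info("wrist"))
E
```

```text
pics
{'time_s': np.float64(0.0), 'q': array([ 0.929,  0.182,  1.608, -0.   ,  1.354, -0.206]), 'dq': array([0.002, 0.001, 0.003, 0.   , 0.   , 0.001]), 'joint_efforts': array([-1.0000e-03, -4.4486e+01, -3.5134e+01, -0.0000e+00,  9.0000e-03,
       -0.0000e+00]), 'eef_pos': array([0.242, 0.521, 0.23 ]), 'eef_rot': array([-0.   ,  0.216,  0.976, -0.001]), 'wrist_force': array([ 0.181, -0.378,  0.55 ]), 'torque': array([-0.003,  0.011, -0.   ]), 'grasp_force': np.float64(0.0), 'opening': np.float64(0.998)}
scene {'camera_matrix': array([[480.19235614,   0.        , 309.4720396 ],
       [  0.        , 480.19235614, 198.77456631],
       [  0.        ,   0.        ,   1.        ]]), 'R': array([[ 5.64971401e-01,  8.25110346e-01, -4.83878880e-04],
       [ 6.66603968e-01, -4.56784006e-01, -5.89056467e-01],
       [-4.86257614e-01,  3.32477502e-01, -8.08091730e-01]]), 't': array([-0.28372896, -0.30842912,  1.42349569])}
top {'camera_matrix': array([[446.31549076,   0.        , 323.85368892],
       [  0.        , 446.31549076, 203.26468497],
       [  0.        ,   0.        ,   1.        ]]), 'R': array([[-0.02121002, -0.99963022,  0.01701642],
       [-0.99758874,  0.02003558, -0.06644763],
       [ 0.06608213, -0.01838474, -0.9976448 ]]), 't': array([-0.01968547,  0.51243405,  1.10863131])}
{'camera_matrix': array([[312.94915618,   0.        , 321.90924709],
       [  0.        , 312.94915618, 197.08322456],
       [  0.        ,   0.        ,   1.        ]]), 'T_tool_cam': array([[ 9.42679138e-04, -9.56972709e-01, -2.90176404e-01,
         7.41477058e-02],
       [ 9.99999142e-01,  6.38102275e-04,  1.14424144e-03,
         3.17236570e-04],
       [-9.09845608e-04, -2.90177233e-01,  9.56972489e-01,
        -1.43055413e-01],
       [ 0.00000000e+00,  0.00000000e+00,  0.00000000e+00,
         1.00000000e+00]])}
```

View pics/scene0.png

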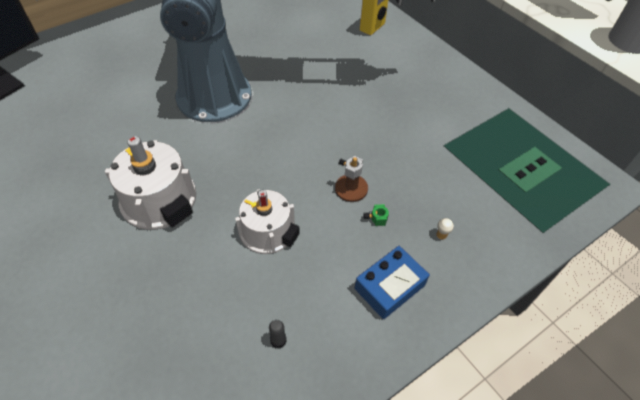

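View pics/top0.png

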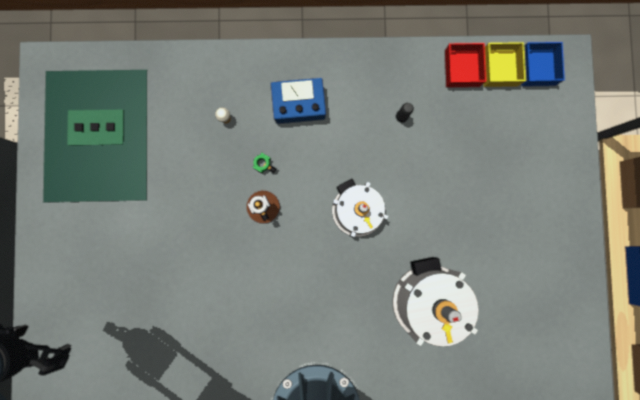

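Candidates in the overview:
- **Rotator:** the small one is at scene (265,212) / top (360,210). The larger look-alike is at scene (150,180) / top (442,310), so I choose the small one.
- **Collar:** the steel one on the brown stand is at scene (353,168) / top (264,206). The green look-alike is at scene (379,214) / top (262,162) and stays alone.
- **Leave alone:** tester top (298,102), tube (405,112), lamp (222,115).

Next I take a close crop to check.

```bash
python3 - <<'E'
import cv2,numpy as np
t=cv2.imread("pics/top0.png");s=cv2.imread("pics/scene0.png")
def c(im,x,y,w=40,h=30): return cv2.resize(im[y-h:y+h,x-w:x+w],(400,300),interpolation=cv2.INTER_CUBIC)
cv2.imwrite("pics/crop0.png",np.vstack([np.hstack([c(t,360,210),c(t,264,206)]),np.hstack([c(s,265,212),c(s,353,170)])]))
E
```

```text
(no output)
```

View pics/crop0.png

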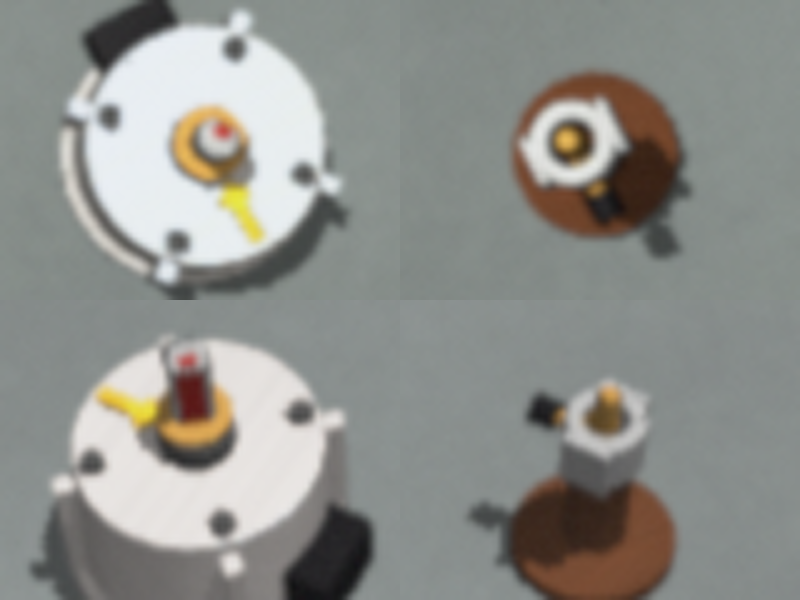

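```bash
cat > h.py <<'E'
import numpy as np,cv2
from scipy.spatial.transform import Rotation as Ro
from bench import ctrl
def pose():
    o=ctrl.get_obs();w,x,y,z=o["eef_rot"];return Ro.from_quat([x,y,z,w]).as_matrix(),np.array(o["eef_pos"])
def cam(n,P=None):
    i=ctrl.camera_info(n);K=np.array(i["camera_matrix"])
    if n=="wrist":
        R,p=P;T=np.array(i["T_tool_cam"]);Rc=R@T[:3,:3];c=R@T[:3,3]+p
        return K,Rc.T,-Rc.T@c
    return K,np.array(i["R"]),np.array(i["t"])
def ray(C,uv):
    K,R,t=C;return -R.T@t,R.T@np.linalg.inv(K)@[*uv,1]
def atz(C,uv,z):
    o,d=ray(C,uv);return o+d*(z-o[2])/d[2]
def proj(C,X):
    K,R,t=C;v=K@(R@np.asarray(X)+t);return v[:2]/v[2]
def tri(a,b):
    A=[];B=[];
    for C,uv in(a,b):
        o,d=ray(C,uv);d/=np.linalg.norm(d);M=np.eye(3)-np.outer(d,d);A.append(M);B.append(M@o)
    return np.linalg.lstsq(np.vstack(A),np.hstack(B),rcond=None)[0]
def yaw(v): return np.degrees(np.arctan2(v[1],v[0]))
def need(x,y,z,yaw_y=None):
    """plan numbers to get TCP to world point; yaw_y = world direction (deg) of tool y"""
    R,p=pose();s=R.T@(np.array([x,y,z])-p)/.4
    r=0
    if yaw_y is not None:
        r=-(yaw_y-yaw(R[:,1]));r=(r+90)%180-90   # tool z points down
    print("plan",s.round(4),"roll",round(r/180,4),"deg",round(r,1),"tool x yaw",yaw(R[:,0]).round(1),"y yaw",yaw(R[:,1]).round(1),"q6",ctrl.get_obs()["q"][5].round(3))
E
python3 - <<'E'
from h import *
T=cam("top");S=cam("scene")
f=lambda x0,y0,cx,cy:(x0+cx/5-.4,y0+cy/5-.4)
st=tri((T,f(320,180,218,138)),(S,f(225,182,187,57)));print("shaft top",st)
pt=tri((T,f(224,176,168,139)),(S,f(313,140,208,90)));print("pin top",pt)
sc=tri((T,f(224,176,205,208)),(S,f(313,140,145,112)));print("screw",sc)
a=atz(T,f(320,180,237,195),.088);b=atz(T,f(320,180,258,238),.088);print("pointer",a,b,yaw(b-a),yaw(b-st),yaw(a-st))
print("screw yaw",yaw(sc-pt))
for p in (atz(T,(298,102),.05),atz(T,(405,108),.08),atz(T,(222,114),.05),atz(T,(262,162),.02)):print(p)
need(st[0],st[1],.30)
E
```

```text
shaft top [ 0.49267024 -0.11610187  0.14496799]
pin top [0.50765437 0.12370505 0.11841183]
screw [0.47728583 0.1117366  0.08112298]
pointer [ 0.4688881  -0.13009461  0.088     ] [ 0.44840091 -0.13945876  0.088     ] -155.43613749067498 -152.18348672196123 -149.5286523622426
screw yaw -158.49027005456378
[0.76307613 0.02921128 0.05      ]
[ 0.73514226 -0.23065892  0.08      ]
[0.7359232  0.21743989 0.05      ]
[0.61930733 0.12379847 0.02      ]
plan [-1.2394 -1.1797 -0.1724] roll 0.0 deg 0 tool x yaw 155.0 y yaw 65.0 q6 -0.206
```

Emit:
drive_tool(plan=[[[-0.62, -0.59, -0.05, 0.26], [-0.62, -0.59, -0.05, 0.26], [-0.62, -0.59, -0.05, 0.26], [-0.62, -0.59, -0.05, 0.26], [-0.62, -0.59, -0.05, 0.26], [-0.62, -0.59, -0.05, 0.26], [-0.62, -0.59, -0.05, 0.26], [-0.62, -0.59, -0.05, 0.26], [-0.62, -0.59, -0.05, 0.26], [-0.62, -0.59, -0.05, 0.26], [-0.62, -0.59, -0.05, 0.26], [-0.62, -0.59, -0.05, 0.26]]], jaw=0)

```text
time_s: 1.1
eef_pos: [0.3673, 0.2036, 0.251]
eef_rot: [-0.0, 0.586, 0.81, -0.0]
wrist_force: [1.0, 0.4, 0.1]
opening: 0.999
grasp_force: 0.0
```

```bash
python3 - <<'E'
from h import *
print(pose()[1]);need(.493,-.116,.25,-30)
E
```

```text
[0.36734256 0.20356063 0.25098553]
plan [-0.8571  0.0477  0.0019] roll 0.2682 deg 48.3 tool x yaw 108.3 y yaw 18.3 q6 -0.098
```

Emit:
drive_tool(plan=[[[-0.857, 0.048, 0, 0.268], [-0.857, 0.048, 0, 0.268], [-0.857, 0.048, 0, 0.268], [-0.857, 0.048, 0, 0.268], [-0.857, 0.048, 0, 0.268], [-0.857, 0.048, 0, 0.268], [-0.857, 0.048, 0, 0.268], [-0.857, 0.048, 0, 0.268], [-0.857, 0.048, 0, 0.268], [-0.857, 0.048, 0, 0.268], [-0.857, 0.048, 0, 0.268], [-0.857, 0.048, 0, 0.268]]])

```text
time_s: 2.1
eef_pos: [0.4931, -0.1146, 0.2508]
eef_rot: [-0.001, 0.865, 0.501, -0.0]
wrist_force: [-0.4, 0.4, 0.8]
opening: 1.0
grasp_force: 0.0
```

```bash
python3 - <<'E'
from h import *
P=pose();print(P[1],np.degrees(ctrl.get_obs()["q"]).round(1))
im,d=ctrl.camera("wrist");np.savez("w1.npz",R=P[0],p=P[1],d=d);cv2.imwrite("pics/w1.png",im[...,::-1])
print(proj(cam("wrist",P),[.493,-.116,.148]))
E
```

```text
[ 0.49311083 -0.11458838  0.25083097] [-26.6   0.5 100.5   0.   79.1   3.3]
[323.01832395 198.55860403]
```

View pics/w1.png

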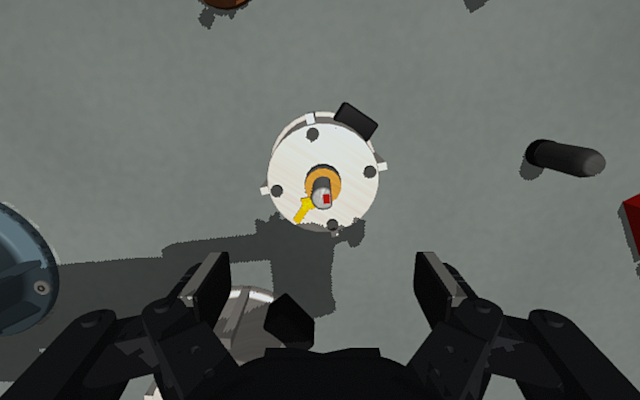

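The small rotator sits at (323,172), with its shaft top near (323,198) where predicted. The yellow pointer runs to (298,220), and the red stripe points right-ish from the axis. I'll enlarge it.

```bash
python3 - <<'E'
import cv2
im=cv2.imread("pics/w1.png")
cv2.imwrite("pics/w1c.png",cv2.resize(im[155:230,280:380],(800,600),interpolation=cv2.INTER_CUBIC))
E
```

```text
(no output)
```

View pics/w1c.png

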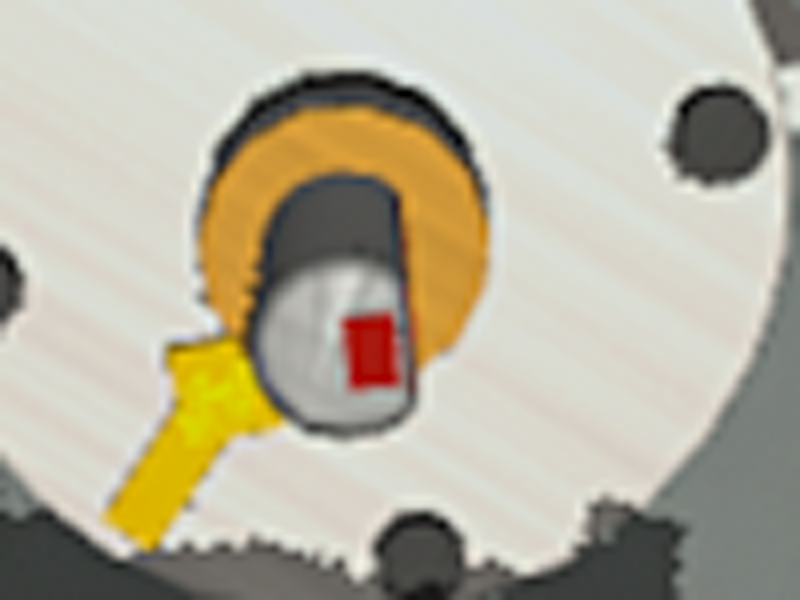

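```bash
python3 - <<'E'
from h import *
w=np.load("w1.npz");W=cam("wrist",(w["R"],w["p"]))
f=lambda x,y:(280+x/8-.44,155+y/8-.44)
T=cam("top");S=cam("scene");g=lambda x0,y0,cx,cy:(x0+cx/5-.4,y0+cy/5-.4)
u=f(340,350)
print("tri",tri((W,u),(T,g(320,180,218,138))),tri((W,u),(S,g(225,182,187,57))))
a=atz(W,u,.148);print("at .148",a, "depth",w["d"][198,322], (W[1]@a+W[2])[2])
r=atz(W,f(398,349),.148)-atz(W,f(345,352),.148);print("stripe yaw",yaw(r),np.linalg.norm(r))
r=atz(W,f(413,395),.148)-atz(W,f(403,270),.148);print("flat edge yaw-90",yaw(r),np.linalg.norm(r))
r=atz(W,f(413,395),.13)-atz(W,f(403,270),.148)
for n,q in(("far",(130,530)),("mid",(190,440))):
    b=atz(W,f(*q),.088);print(n,b,yaw(b-a),np.linalg.norm((b-a)[:2]))
b=atz(W,f(345,250),.108);print("plate centre",b)
need(a[0],a[1],.25)
E
```

```text
tri [ 0.49259807 -0.11527868  0.14881428] [ 0.49194766 -0.11630564  0.14437288]
at .148 [ 0.49242223 -0.11542338  0.148     ] depth 0.25615853 0.2572336676798927
stripe yaw -26.369830445761533 0.005454085838313174
flat edge yaw-90 -114.96034978356077 0.013424381017746503
far [ 0.44713247 -0.13907913  0.088     ] -152.42103951755232 0.051095569450004236
mid [ 0.46030802 -0.13228368  0.088     ] -152.3000664001221 0.03627109678263737
plate centre [ 0.49290841 -0.1156178   0.108     ]
plan [-0.0027 -0.0005  0.0027] roll 0.0 deg 0 tool x yaw 60.2 y yaw -29.8 q6 0.057
```

Emit:
drive_tool(plan=[[[-0.003, -0.001, 0.2, -0.024], [-0.003, -0.001, 0.2, -0.024], [-0.003, -0.001, 0.332, -0.024], [-0.003, -0.001, 0.332, -0.024], [-0.003, -0.001, 0.332, -0.024], [-0.003, -0.001, 0.332, -0.024], [-0.003, -0.001, 0.332, -0.024]]])

```text
time_s: 2.73
eef_pos: [0.4943, -0.1181, 0.1212]
eef_rot: [0.002, 0.846, 0.533, 0.001]
wrist_force: [0.1, 0.3, -0.2]
opening: 1.0
grasp_force: 0.0
```

Emit:
drive_tool(plan=[[[0, 0, 0, 0], [0, 0, 0, 0], [0, 0, 0, 0], [0, 0, 0, 0], [0, 0, 0, 0], [0, 0, 0, 0], [0, 0, 0, 0], [0, 0, 0, 0], [0, 0, 0, 0], [0, 0, 0, 0], [0, 0, 0, 0], [0, 0, 0, 0]]], jaw=1)

```text
time_s: 3.73
eef_pos: [0.4909, -0.1171, 0.1188]
eef_rot: [-0.002, 0.847, 0.532, -0.001]
wrist_force: [-8.7, 2.5, 10.9]
opening: 0.177
grasp_force: 59.3
```

Emit:
drive_tool(plan=[[[0, 0, 0, 0.03], [0, 0, 0, 0.06], [0, 0, 0, 0.09], [0, 0, 0, 0.12], [0, 0, 0, 0.15], [0, 0, 0, 0.18], [0, 0, 0, 0.21], [0, 0, 0, 0.24], [0, 0, 0, 0.27], [0, 0, 0, 0.3], [0, 0, 0, 0.33], [0, 0, 0, 0.352]]])

```text
time_s: 4.73
eef_pos: [0.4912, -0.1152, 0.1188]
eef_rot: [-0.002, 1.0, 0.006, -0.002]
wrist_force: [-6.0, 10.7, 12.3]
opening: 0.183
grasp_force: 59.4
```

Emit:
drive_tool(plan=[[[0, 0, 0, 0.035], [0, 0, 0, 0.07], [0, 0, 0, 0.105], [0, 0, 0, 0.14], [0, 0, 0, 0.175], [0, 0, 0, 0.21], [0, 0, 0, 0.245], [0, 0, 0, 0.28], [0, 0, 0, 0.315], [0, 0, 0, 0.352], [0, 0, 0, 0.352], [0, 0, 0, 0.352]]])

```text
time_s: 5.73
eef_pos: [0.4931, -0.1146, 0.1189]
eef_rot: [-0.003, 0.855, -0.518, -0.001]
wrist_force: [2.0, 15.1, 5.3]
opening: 0.185
grasp_force: 58.7
```

```bash
python3 - <<'E'
from h import *
need(.4925,-.1155,.118,-152.3);print(np.degrees(ctrl.get_obs()["q"]).round(1),ctrl.get_obs()["wrist_force"])
E
```

```text
plan [0.0013 0.0024 0.0022] roll -0.0008 deg -0.1 tool x yaw -62.4 y yaw -152.4 q6 2.191
[-26.7   9.4 107.4   0.4  63.3 125.5] [ 1.99511282 15.05325967  5.32493495]
```

Emit:
drive_tool(plan=[[[0, 0, 0, 0], [0, 0, 0, 0], [0, 0, 0, 0]]])

```text
time_s: 5.98
eef_pos: [0.4931, -0.1146, 0.1189]
eef_rot: [-0.003, 0.855, -0.518, -0.001]
wrist_force: [3.0, 15.0, 6.0]
opening: 0.183
grasp_force: 58.7
```

Emit:
drive_tool(plan=[[[0, 0, 0, 0], [0, 0, 0, 0], [0, 0, 0, 0], [0, 0, 0, 0], [0, 0, -0.1, 0], [0, 0, -0.2, 0], [0, 0, -0.3, 0], [0, 0, -0.33, 0], [0, 0, -0.33, 0], [0, 0, -0.33, 0]]], jaw=0)

```text
time_s: 6.82
eef_pos: [0.4927, -0.1182, 0.2509]
eef_rot: [0.0, 0.855, -0.518, 0.001]
wrist_force: [-0.1, 0.5, -1.0]
opening: 0.997
grasp_force: 0.0
```

```bash
python3 - <<'E'
from h import *
P=pose();W=cam("wrist",P)
im,d=ctrl.camera("wrist");np.savez("w2.npz",R=P[0],p=P[1],d=d)
u=proj(W,[.4925,-.1155,.148]).round().astype(int);print(u,P[1])
x0,y0=u-[50,38];print(x0,y0)
cv2.imwrite("pics/w2c.png",cv2.resize(im[y0:y0+75,x0:x0+100,::-1],(800,600),interpolation=cv2.INTER_CUBIC))
need(.5077,.1237,.25,112-180)
E
```

```text
[321 199] [ 0.49268227 -0.11818696  0.25094817]
271 161
plan [-0.5167 -0.3144 -0.0012] roll -0.4691 deg -84.4 tool x yaw -62.4 y yaw -152.4 q6 2.19
```

View pics/w2c.png

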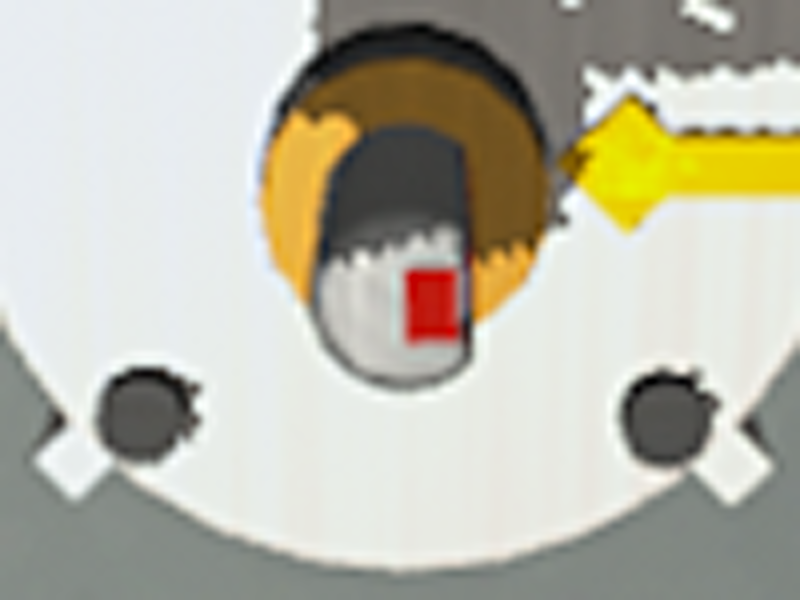

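The red flat now faces along the yellow pointer: stripe at crop (432,305), pointer along the row direction to the right. Next I refine the axis and move over the collar.

Emit:
drive_tool(plan=[[[-0.517, -0.315, 0, -0.469], [-0.517, -0.315, 0, -0.469], [-0.517, -0.315, 0, -0.469], [-0.517, -0.315, 0, -0.469], [-0.517, -0.315, 0, -0.469], [-0.517, -0.315, 0, -0.469], [-0.517, -0.315, 0, -0.469], [-0.517, -0.315, 0, -0.469], [-0.517, -0.315, 0, -0.469], [-0.517, -0.315, 0, -0.469], [-0.517, -0.315, 0, -0.469], [-0.517, -0.315, 0, -0.469]]])

```text
time_s: 7.87
eef_pos: [0.507, 0.1238, 0.2477]
eef_rot: [-0.0, 0.981, 0.194, -0.002]
wrist_force: [0.5, -0.0, -0.5]
opening: 0.995
grasp_force: 0.0
```

Emit:
drive_tool(plan=[[[0, 0, 0, 0], [0, 0, 0, 0], [0, 0, 0, 0]]])

```text
time_s: 8.12
eef_pos: [0.5077, 0.1238, 0.2492]
eef_rot: [-0.0, 0.982, 0.189, -0.001]
wrist_force: [0.0, -0.0, -0.3]
opening: 1.001
grasp_force: 0.0
```

```bash
python3 - <<'E'
from h import *
w=np.load("w2.npz");W=cam("wrist",(w["R"],w["p"]))
f=lambda x,y:(271+x/8-.44,161+y/8-.44)
print("axis",atz(W,f(400,308),.148),"plate",atz(W,f(405,200),.108),"w1 axis .4924 -.1154")
P=pose();W=cam("wrist",P);print(P[1])
im,d=ctrl.camera("wrist");np.savez("w3.npz",R=P[0],p=P[1],d=d)
u=proj(W,[.5077,.1237,.11]).round().astype(int)
x0,y0=u-[50,38];print(x0,y0)
cv2.imwrite("pics/w3c.png",cv2.resize(im[y0:y0+75,x0:x0+100,::-1],(800,600),interpolation=cv2.INTER_CUBIC))
E
```

```text
axis [ 0.49324189 -0.11573734  0.148     ] plate [ 0.49339146 -0.11677025  0.108     ] w1 axis .4924 -.1154
[0.50772224 0.123757   0.24917412]
273 147
```

View pics/w3c.png

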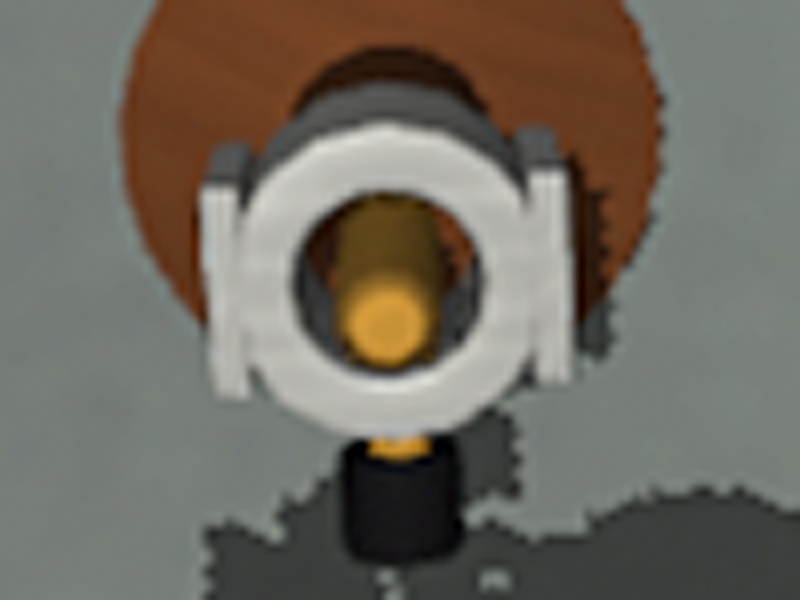

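The steel collar (no green) is on its pin: bore centre at crop (388,283), gripping flats at the left and right sides (207,290) and (567,275), screw toward the bottom at (402,500).

```bash
python3 - <<'E'
from h import *
w=np.load("w3.npz");W=cam("wrist",(w["R"],w["p"]));T=cam("top");S=cam("scene")
f=lambda x,y:(273+x/8-.44,147+y/8-.44)
g=lambda x0,y0,cx,cy:(x0+cx/5-.4,y0+cy/5-.4)
print("pin tri",tri((W,f(388,320)),(T,g(224,176,168,139))),tri((W,f(388,320)),(S,g(313,140,208,90))))
print("collar top tri",tri((W,f(388,283)),(T,g(224,176,172,141))),tri((W,f(388,283)),(S,g(313,140,205,118))))
c=atz(W,f(388,283),.10);m=atz(W,f((207+567)/2,284),.10);print("collar",c,m)
for a,b in (((200,190),(215,398)),((238,185),(248,395)),((530,172),(543,382)),((565,170),(570,380))):
    r=atz(W,f(*b),.10)-atz(W,f(*a),.10);print("flat yaw",yaw(r),np.linalg.norm(r))
s=atz(W,f(402,490),.090);print("screw",yaw(s-c),np.linalg.norm((s-c)[:2]))
r=atz(W,f(570,275),.1)-atz(W,f(207,292),.1);print("width",np.linalg.norm(r),yaw(r),"depth",w["d"][147+150//8*0+int(400/8),273+48])
need(c[0],c[1],.25)
E
```

```text
pin tri [0.50783877 0.12478994 0.11665063] [0.50677439 0.12471399 0.11624327]
collar top tri [0.50801001 0.12499992 0.10053836] [0.50636355 0.124702   0.09595489]
collar [0.50765437 0.12525804 0.1       ] [0.50749448 0.12532349 0.1       ]
flat yaw -155.36732178237162 0.025875465775736874
flat yaw -156.48693555039605 0.026079188788112623
flat yaw -153.73035277947776 0.026056721734023017
flat yaw -155.63481945733236 0.02599208392573824
screw -154.81202496206492 0.02979101544783574
width 0.04369724109034947 -65.32397680620527 depth 0.30500495
plan [ 0.0008 -0.0037 -0.0012] roll 0.0 deg 0 tool x yaw 21.9 y yaw -68.1 q6 1.201
```

Emit:
drive_tool(plan=[[[0.001, -0.004, 0.1, -0.0155], [0.001, -0.004, 0.2, -0.0155], [0.001, -0.004, 0.3, -0.0155], [0.001, -0.004, 0.36, -0.0155], [0.001, -0.004, 0.42, -0.0155], [0.001, -0.004, 0.458, -0.0155], [0.001, -0.004, 0.458, -0.0155], [0.001, -0.004, 0.458, -0.0155], [0.001, -0.004, 0.458, -0.0155]]])

```text
time_s: 8.92
eef_pos: [0.509, 0.1255, 0.0683]
eef_rot: [0.0, 0.977, 0.214, 0.001]
wrist_force: [0.0, -0.2, 1.1]
opening: 0.998
grasp_force: 0.0
```

Emit:
drive_tool(plan=[[[0, 0, 0, 0], [0, 0, 0, 0], [0, 0, 0, 0], [0, 0, 0, 0], [0, 0, 0, 0], [0, 0, 0, 0], [0, 0, 0, 0], [0, 0, 0, 0], [0, 0, 0, 0], [0, 0, 0, 0]]], jaw=1)

```text
time_s: 9.75
eef_pos: [0.509, 0.1256, 0.0684]
eef_rot: [0.0, 0.977, 0.215, 0.001]
wrist_force: [-0.4, 0.0, 7.1]
opening: 0.506
grasp_force: 61.5
```

Emit:
drive_tool(plan=[[[0, 0, -0.04, 0], [0, 0, -0.08, 0], [0, 0, -0.12, 0], [0, 0, -0.16, 0], [0, 0, -0.2, 0], [0, 0, -0.24, 0], [0, 0, -0.28, 0], [0, 0, -0.3, 0], [0, 0, -0.3, 0], [0, 0, -0.3, 0], [0, 0, -0.3, 0]]])

```text
time_s: 10.67
eef_pos: [0.5073, 0.1255, 0.1861]
eef_rot: [-0.0, 0.977, 0.215, -0.001]
wrist_force: [0.3, -0.4, -1.4]
opening: 0.506
grasp_force: 61.2
```

```bash
python3 - <<'E'
from h import *
P=pose();W=cam("wrist",P);print(P[1],ctrl.get_obs()["wrist_force"])
im,d=ctrl.camera("wrist");np.savez("w4.npz",R=P[0],p=P[1],d=d)
u=proj(W,P[1]+[0,0,.034]).round().astype(int)
x0,y0=u-[64,48];print(x0,y0)
cv2.imwrite("pics/w4c.png",cv2.resize(im[y0:y0+96,x0:x0+128,::-1],(800,600),interpolation=cv2.INTER_CUBIC))
E
```

```text
[0.50731791 0.12546824 0.18605158] [ 0.28027865 -0.4106238  -1.38516888]
258 247
```

View pics/w4c.png

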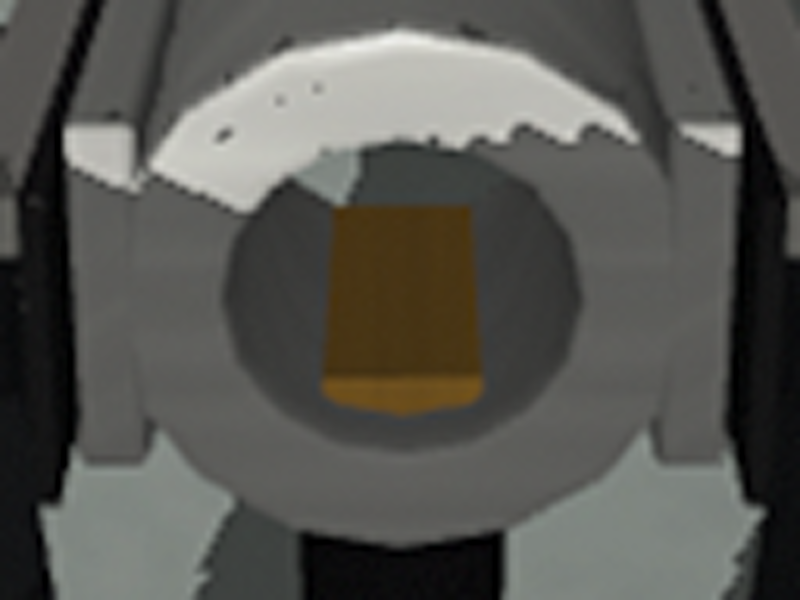

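```bash
python3 - <<'E'
from h import *
w=np.load("w4.npz");P=(w["R"],w["p"]);W=cam("wrist",P)
f=lambda x,y:(258+x/6.25-.42,247+y/6.25-.42)
u=f(402,296);zt=P[1][2]+.0316
print("bore (tool)",P[0].T@(atz(W,u,zt)-P[1]))
i=lambda q:tuple(int(round(v)) for v in f(*q))
for q in((180,300),(620,300),(402,490)):
    uv=i(q);dd=w["d"][uv[1],uv[0]];o,r=ray(W,f(*q));print("top z by depth",(o+r*dd)[2],"expect",zt)
for q in((100,300),(700,300)): print(P[0].T@(atz(W,f(*q),zt)-P[1]))
o=ctrl.get_obs();need(.4926,-.1157,.186,-62.3)
E
```

```text
bore (tool) [-0.00106083 -0.00026876 -0.03159797]
top z by depth 0.21800794813403473 expect 0.21765158193683615
top z by depth 0.2182838838171025 expect 0.21765158193683615
top z by depth 0.21845766434235855 expect 0.21765158193683615
[-0.00140909 -0.02014017 -0.03158176]
[-0.00132092  0.01932684 -0.03161287]
plan [-2.86e-01  5.32e-01 -2.00e-04] roll -0.0161 deg -2.9 tool x yaw 24.8 y yaw -65.2 q6 1.153
```

Emit:
drive_tool(plan=[[[-0.04, 0.076, 0, -0.016], [-0.08, 0.152, 0, -0.016], [-0.12, 0.228, 0, -0.016], [-0.16, 0.304, 0, -0.016], [-0.2, 0.38, 0, -0.016], [-0.24, 0.456, 0, -0.016], [-0.283, 0.533, 0, -0.016], [-0.283, 0.533, 0, -0.016], [-0.283, 0.533, 0, -0.016], [-0.283, 0.533, 0, -0.016], [-0.283, 0.533, 0, -0.016], [-0.283, 0.533, 0, -0.016]]])

```text
time_s: 11.72
eef_pos: [0.4947, -0.1141, 0.1869]
eef_rot: [-0.0, 0.971, 0.24, -0.0]
wrist_force: [0.3, -0.2, -1.7]
opening: 0.506
grasp_force: 61.6
```

```bash
python3 - <<'E'
from h import *
P=pose();W=cam("wrist",P);print(P[1])
im,d=ctrl.camera("wrist");np.savez("w5.npz",R=P[0],p=P[1],d=d)
x0,y0=258,247
cv2.imwrite("pics/w5c.png",cv2.resize(im[y0:y0+96,x0:x0+128,::-1],(800,600),interpolation=cv2.INTER_CUBIC))
c=P[1]-.0011*P[0][:,0];print("bore",c);need(.4926+.0011*P[0][0,0],-.1157+.0011*P[0][1,0],.160,-62.3)
g=lambda X:(proj(W,X)-[x0-.42,y0-.42])*6.25
print("predicted shaft top in crop",g([.4926,-.1157,.148]))
E
```

```text
[ 0.49468435 -0.11414297  0.18689506]
bore [ 0.49371118 -0.11465575  0.18689543]
plan [-0.0038  0.0007  0.0677] roll 0.0005 deg 0.1 tool x yaw 27.8 y yaw -62.2 q6 0.625
predicted shaft top in crop [ 409.66823748 -102.64968668]
```

View pics/w5c.png

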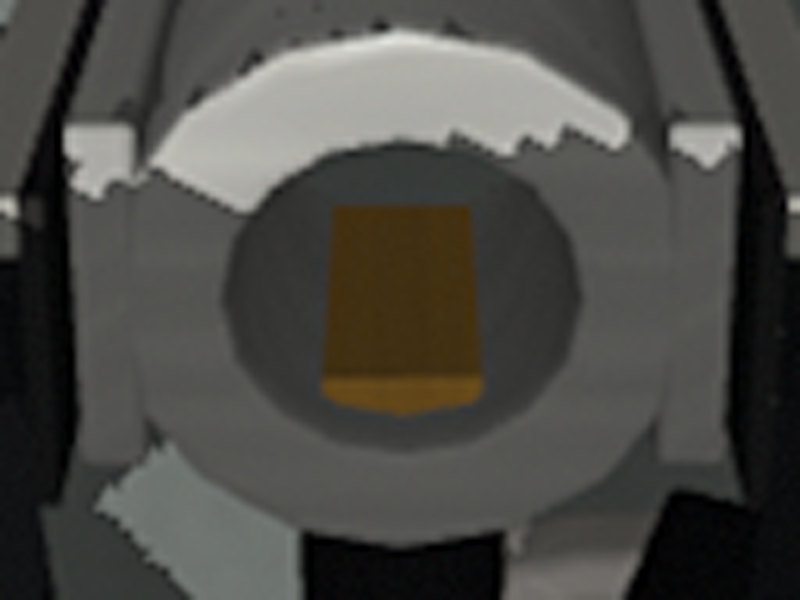

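Emit:
drive_tool(plan=[[[-0.004, 0.001, 0.03, 0], [-0.004, 0.001, 0.06, 0], [-0.004, 0.001, 0.09, 0], [-0.004, 0.001, 0.09, 0], [-0.004, 0.001, 0.09, 0], [-0.004, 0.001, 0.09, 0], [-0.004, 0.001, 0.09, 0]]])

```text
time_s: 12.35
eef_pos: [0.4942, -0.1166, 0.1523]
eef_rot: [0.001, 0.971, 0.24, 0.001]
wrist_force: [-0.4, -0.5, -1.3]
opening: 0.503
grasp_force: 61.7
```

```bash
python3 - <<'E'
from h import *
P=pose();need(.4926+.0011*P[0][0,0],-.1157+.0011*P[0][1,0],.140,-62.3)
# wrist-view check: shaft/plate directly from scene camera after removing TCP
im,d=ctrl.camera("scene");S=cam("scene");u=proj(S,[.4926,-.1157,.15]).round().astype(int);x0,y0=u-[40,30];print(x0,y0)
cv2.imwrite("pics/s6.png",cv2.resize(im[y0:y0+60,x0:x0+80,::-1],(800,600),interpolation=cv2.INTER_CUBIC))
E
```

```text
plan [ 0.0002 -0.004   0.0307] roll 0.0001 deg 0.0 tool x yaw 27.7 y yaw -62.3 q6 0.621
222 161
```

```bash
python3 - <<'E'
from h import *
ps=[]
for i in range(8):
    ctrl.camera("top");ps.append(pose()[1])
ps=np.array(ps);print(ps.round(4));m=ps.mean(0);R=pose()[0]
t=np.array([.4926,-.1157,m[2]])+.0011*R[:,0];print(m,(R.T@(t-m)/.4).round(4))
E
```

```text
[[ 0.4941 -0.1168  0.1521]
 [ 0.494  -0.1168  0.152 ]
 [ 0.4939 -0.1167  0.1518]
 [ 0.4938 -0.1168  0.1517]
 [ 0.4937 -0.1168  0.1516]
 [ 0.4936 -0.1167  0.1515]
 [ 0.4936 -0.1167  0.1514]
 [ 0.4936 -0.1167  0.1514]]
[ 0.49377694 -0.11673182  0.15170485] [ 0.0013 -0.0037 -0.    ]
```

Emit:
drive_tool(plan=[[[0, -0.003, 0, 0], [0, -0.003, 0, 0], [0, -0.003, 0.006, 0], [0, -0.003, 0.012, 0], [0, -0.003, 0.018, 0], [0, -0.003, 0.024, 0], [0, -0.003, 0.03, 0], [0, -0.003, 0.034, 0], [0, -0.003, 0.034, 0], [0, -0.003, 0.034, 0]]])

```text
time_s: 13.63
eef_pos: [0.4929, -0.1155, 0.1376]
eef_rot: [-0.0, 0.971, 0.239, -0.0]
wrist_force: [1.0, 0.7, -1.1]
opening: 0.505
grasp_force: 61.7
```

Emit:
drive_tool(plan=[[[0, 0, 0.01, 0], [0, 0, 0.02, 0], [0, 0, 0.03, 0], [0, 0, 0.04, 0], [0, 0, 0.05, 0], [0, 0, 0.06, 0], [0, 0, 0.067, 0], [0, 0, 0.067, 0], [0, 0, 0.067, 0]]])

```text
time_s: 14.38
eef_pos: [0.4929, -0.1155, 0.1107]
eef_rot: [-0.0, 0.971, 0.239, -0.0]
wrist_force: [0.1, 0.4, -1.4]
opening: 0.507
grasp_force: 61.7
```

Emit:
drive_tool(plan=[[[0, 0, 0.006, 0], [0, 0, 0.012, 0], [0, 0, 0.018, 0], [0, 0, 0.024, 0], [0, 0, 0.03, 0], [0, 0, 0.03, 0], [0, 0, 0.03, 0], [0, 0, 0.03, 0]]])

```text
time_s: 15.05
eef_pos: [0.4934, -0.1157, 0.1004]
eef_rot: [0.0, 0.971, 0.239, 0.0]
wrist_force: [-5.2, 1.8, 12.5]
opening: 0.502
grasp_force: 63.4
```

Emit:
drive_tool(plan=[[[0, 0, 0.003, 0], [0, 0, 0.004, 0], [0, 0, 0.004, 0], [0, 0, 0.004, 0], [0, 0, 0.004, 0], [0, 0, 0.004, 0], [0, 0, 0.004, 0], [0, 0, 0.004, 0]]])

```text
time_s: 15.72
eef_pos: [0.4935, -0.1158, 0.1003]
eef_rot: [0.0, 0.971, 0.239, 0.0]
wrist_force: [-11.3, 3.9, 26.2]
opening: 0.51
grasp_force: 65.4
```

```bash
python3 - <<'E'
from h import *
P=pose();W=cam("wrist",P)
a,_=ctrl.camera("wrist");o,_=ctrl.camera("scene")
c=lambda im,x,y,w,h:cv2.resize(im[y:y+h,x:x+w,::-1],(400,int(400*h/w)),interpolation=cv2.INTER_CUBIC)
cv2.imwrite("pics/fin.png",np.hstack([c(a,240,220,160,160),c(o,225,155,80,80)]))
print(P[1],ctrl.get_obs()["wrist_force"],yaw(P[0][:,0]))
E
```

```text
[ 0.49349207 -0.11579003  0.10030041] [-9.55754406  3.55526724 26.53644874] 27.709459190253057
```

View pics/fin.png

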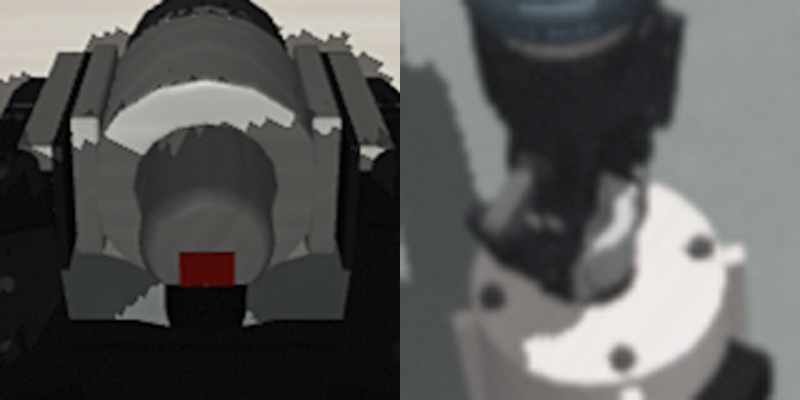

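The shaft stands through the collar. Its red stripe at (207,270) points straight at the black thumb-screw at (205,305). The collar is at its stop, with 26 N of press.

```bash
python3 -c "
from bench import ctrl
print(ctrl.hand_in())"
```

```text
the job is handed in; nothing more can be done
None
```

I turned the shaft's red flat to face along the pointer, fitted the collar over it with the thumb-screw on the flat, and pressed it to its stop at about 26 N; I handed the job in with the collar still gripped, and the hand-in returned no verdict.

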